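# Fetch stuck cartridges out of the loader lanes with a hooked pick

## Robot

A 6-joint arm with a two-finger parallel gripper is mounted at the origin on the work surface. World frame = base frame: x ahead of the robot, y to its left, z up, the work surface at z = 0. Lengths are in m, angles in degrees, forces in N, time in s.
With the tool pointing down it reaches from about 0.4 to 0.825 m from the base axis. Payload 7 kg.
Tool frame: the origin (TCP) lies midway between the tips of the shut fingers; the grasp point (between the pads) lies 19 mm behind it; z points along the fingers, y is the line along which they close (so a half turn about z gives the same grasp; the last joint's range is limited). The gripper opens to 88 mm and grips with 3 to 60 N. Pads are 19 mm wide; open, the fingers measure 130 mm over their backs; the gripper's body (78 mm by 193 mm) begins 47 mm behind the grasp point.
Start: joints at [-55.915, 20.546, 0.682, 0, -70.136, -16.507], TCP at [0.204, -0.643, 0.227] pointing down, gripper open.
Joint ranges: [-176.03, 176.03], [-82.01, 121.73], [-58.28, 71.71], [-173.87, 95.51], [-174.79, -0.11], [-173.66, 173.66]. Speed limits (degrees/s): [136.94, 136.94, 172.46, 180, 180, 180].

## Interface

Orientations are given as a 3x3 rotation matrix whose columns are the frame's x, y, z axes.
In Python, from rig import robot gives the robot as it stands. Calls block until the motion is done:
- robot.goto(position, orientation): joint-space move of the TCP to a pose.
- robot.servo_line(position, ori=None, speed=0.15): straight line of the TCP; ori=None keeps the orientation; speed is the mean speed in m/s.
- robot.movej(angles): joint-space move.
- robot.move_gripper(opening): opening from 0.0 (shut) to 1.0 (fully open); the grip force is fixed at half the most; returns when the fingers have stopped.
- robot.dwell(seconds).
- robot.ik(position, orientation): joint angles nearest the present ones, or None.
- robot.grab_frame(name): name is "scene" or "top" or "wrist"; returns (picture, depth): 400x640x3 uint8, red, green, blue; 400x640 float32, m along the optical axis (not along the pixel's ray), 0 where there is no reading.
- robot.camera_info(name): a dict with "vfov" (degrees; the focal length in pixels is half the picture's height over the tangent of half this angle, whatever the lens; pixels are square), "cx", "cy" (the principal point, pixels), "view" (4x4, takes a point from world to camera coordinates); the wrist camera has in their place "T_tool_cam" (4x4, takes a point from camera to tool coordinates, whose origin is the TCP and whose axes are the flange's). Camera axes: x right, y down, z forward; pixel columns grow to the right and rows downward; lengths in m; the calibration is good to about 2 mm. A picture is of the moment at which its call begins: read the wrist's pose just before it. camera_info takes no time and is no camera call.
A pose or a line that the arm cannot do raises robot.Unreachable and nothing moves.
- robot.job_done(): hands the job in; it is judged then, once.
Readings, each from a call of its own:
- robot.read_t(): time.
- robot.read_qpos(): joint angles.
- robot.read_qvel(): joint speeds.
- robot.read_effort(): joint torques, N m.
- robot.read_position(): TCP position.
- robot.read_tcp_rot(): TCP orientation.
- robot.read_force(): force on the tool from outside, world axes, zero at the start.
- robot.read_ft_torque(): the same for the moment, N m.
- robot.read_grip_width(): opening from 0.0 (shut) to 1.0 (fully open).
- robot.read_finger_force(): force on a finger pad.
Only numpy, scipy, OpenCV 4.12 (cv2) and the standard library are available. Lean on these libraries where they do the work, as an engineer would, in place of code of your own. Each camera call takes 0.05 s, during which the arm holds its last target. There are 200 camera calls.

## Task

Swing the loader's hinged arm away from the lane mouths, fully clear to its stop, and then use the hooked pick to drag every cartridge that is stuck in the narrow lanes completely out onto the loader's deck; do not reach into the lanes with the gripper fingers. Put all the cartridges in the open tray, each lying flat on the tray floor with its lug up, stand the pick back in its rest as you found it, and swing the arm back home to its stop across the lane mouths. Leave the other things on the bench as they are.

Things in the scene. Friction and masses are not known exactly. Their poses are not given: they have to be found in the camera images.
- loader: fixed grey and white cartridge loader on an aluminium base plate 6 thick (x -110 to 113, y -107 to 107). Origin on the bench below the middle of the row of lane mouths; +x runs into the lanes, +y along the row to the left. The plate in front of the mouths (x < 0) is the open deck; cartridges slide on it and in the lanes at z 6
- lanes (a point): middle of the row of lane mouths, at the loader's origin but 6 up, on the plate; same axes. Four lanes at y -72, -24, 24, 72, each 26 wide, 105 deep (x 0 to 105), open at the mouth; some may be empty. Heights above the bench: walls to 66; above them lips 66 to 72 that leave a 10 wide slit over each lane's middle; a low stop to 26 closes the rear
- swing_arm (a joint): angle (rad) of the loader's hinged arm about a vertical axis, counter-clockwise from above: 0 = home, along the loader's +y across the lane mouths; 1.57 = along its -x; stops at 0 and 1.75. Light friction (0.06 N m), stays where it is left. Bar 18 wide, 170 long, 48 to 60 above the bench
- swing_knob (a point): point on the upright round black knob at the arm's free end, 18 diameter, standing 60 to 100 above the bench; the point is on its axis at height 82, 170 from the hinge axis
- swing_hinge (a point): point on the arm's hinge axis, at height 82 (post at loader x -45, y -150)
- pick_grip (a point): hooked pick, 120 g: centre of its upright wooden handle, 55 above its foot. Handle 12 (its x) x 20 (y) x 95 high with a 28 x 28 x 10 cap on top. From the foot a 6 x 6 steel shank runs along +x to 110 ahead of the handle's centre (underside level with the foot) and ends in a 6 x 6 tine hanging 16 below it. Axes are the pick's, z up
- pick_tip (a point): centre of the lower end of the pick's tine: 107 ahead (pick +x) of the handle's centre line, 16 below the handle's foot
- rest_home (a point): where pick_grip lies when the pick stands in its rest, pick +x along this +x (height 81). Rest: fixed grey block, pocket floor at height 26, pocket 20 (x) x 28 (y) inside, walls 20 high, its +x wall has a 14 wide gap for the shank, whose end and tine hang free beyond the block
- tray: loose open aluminium tray 180 (x) x 110 (y) x 22 high, walls and floor about 4 thick, 0.5 kg; origin at the centre of its underside
- cartA_c (a point): steel cartridge, 50-100 g, may be absent (None): block 48 (its x) x 20 (y) x 14 high; on its top at the -x end stands a lug 6 thick (x -24 to -18) x 16 wide x 12 high (26 high in all). Point: centre of the block, 7 above its underside; axes are its own. Starts lying in one of the four lanes, lug end towards the mouth, its front 28 to 55 inside
- cartB_c (a point): steel cartridge, 50-100 g, may be absent (None): block 48 (its x) x 20 (y) x 14 high; on its top at the -x end stands a lug 6 thick (x -24 to -18) x 16 wide x 12 high (26 high in all). Point: centre of the block, 7 above its underside; axes are its own. Starts lying in one of the four lanes, lug end towards the mouth, its front 28 to 55 inside
- cartC_c (a point): steel cartridge, 50-100 g, may be absent (None): block 48 (its x) x 20 (y) x 14 high; on its top at the -x end stands a lug 6 thick (x -24 to -18) x 16 wide x 12 high (26 high in all). Point: centre of the block, 7 above its underside; axes are its own. Starts lying in one of the four lanes, lug end towards the mouth, its front 28 to 55 inside
- cartD_c (a point): steel cartridge, 50-100 g, may be absent (None): block 48 (its x) x 20 (y) x 14 high; on its top at the -x end stands a lug 6 thick (x -24 to -18) x 16 wide x 12 high (26 high in all). Point: centre of the block, 7 above its underside; axes are its own. Starts lying in one of the four lanes, lug end towards the mouth, its front 28 to 55 inside
- jar1: bystander: small clear jar, 38 diameter, 45 high
- jar2: bystander: small amber jar, 32 diameter, 40 high
- beaker: bystander: glass beaker, 60 diameter, 75 high
- frit: bystander: brass inlet filter, 32 diameter, 24 high
- mouse: bystander: round black mouse, 60 diameter, 34 high
Things that resemble listed ones, but are neither listed nor needed, are in the scene too. There is more than one size of the part that bears pick_grip; the job needs the smaller.

How it is judged (in metres and radians):
On the way, in this order (a step that is already met when the one before it is completed fails the run):
1. the arm is swung clear of the lane mouths, to its stop (1.6 rad or more) (value of joint swing_arm above 1.6 rad), for 0.2 s.
2. every cartridge is completely out of its lane ((x of cartA_c in the frame of loader below -0.026 m or y of cartA_c in the frame of loader above 0.13 m) and (x of cartB_c in the frame of loader below -0.026 m or y of cartB_c in the frame of loader above 0.13 m) and (x of cartC_c in the frame of loader below -0.026 m or y of cartC_c in the frame of loader above 0.13 m) and (x of cartD_c in the frame of loader below -0.026 m or y of cartD_c in the frame of loader above 0.13 m)), for 0.2 s.
At the end, for the whole second after the job is handed in: every cartridge lies at rest in the tray, flat (within 0.15 rad) and lug up; the pick stands upright in its rest (grip within 12 mm of its home); the arm is back home (below 0.1 rad) (x of cartA_c in the frame of tray between -0.082 and 0.082 m and y of cartA_c in the frame of tray between -0.047 and 0.047 m and z of cartA_c in the frame of tray between 0 and 0.018 m and angle between each of cartA_c, cartB_c, cartC_c, cartD_c, pick_grip's own z axis and vertical below 0.15 rad and linear speed of each of cartA, cartB, cartC, cartD below 0.02 m/s and x of cartB_c in the frame of tray between -0.082 and 0.082 m and y of cartB_c in the frame of tray between -0.047 and 0.047 m and z of cartB_c in the frame of tray between 0 and 0.018 m and x of cartC_c in the frame of tray between -0.082 and 0.082 m and y of cartC_c in the frame of tray between -0.047 and 0.047 m and z of cartC_c in the frame of tray between 0 and 0.018 m and x of cartD_c in the frame of tray between -0.082 and 0.082 m and y of cartD_c in the frame of tray between -0.047 and 0.047 m and z of cartD_c in the frame of tray between 0 and 0.018 m and distance between pick_grip and rest_home below 0.012 m and angle between the x axis of pick_grip and the x axis of rest_home, either way round below 0.3 rad and value of joint swing_arm below 0.1 rad); the robot touches nothing.
It fails at once if the fingers touch a cartridge that is still more than half inside its lane ((contact force between the fingers and cartA above 0.5 N and x of cartA_c in the frame of loader between 0 and 0.11 m and y of cartA_c in the frame of loader between -0.1 and 0.1 m) or (contact force between the fingers and cartB above 0.5 N and x of cartB_c in the frame of loader between 0 and 0.11 m and y of cartB_c in the frame of loader between -0.1 and 0.1 m) or (contact force between the fingers and cartC above 0.5 N and x of cartC_c in the frame of loader between 0 and 0.11 m and y of cartC_c in the frame of loader between -0.1 and 0.1 m) or (contact force between the fingers and cartD above 0.5 N and x of cartD_c in the frame of loader between 0 and 0.11 m and y of cartD_c in the frame of loader between -0.1 and 0.1 m)).
It fails at once if a bystander is shifted by more than 4 cm or knocked over (distance of any of jar1, jar2, beaker, frit, mouse from where it was at the start of the episode above 0.04 m or angle between any of jar1, jar2, beaker, frit, mouse's own z axis and vertical above 0.6 rad).
Of cartA, cartB, cartC, cartD only 2 to 3 are there at a start; the rules pass over those that are not, and their reading is None.
At some moment in a run one of cartA, cartB, cartC, cartD, tray may be knocked a few centimetres aside while the robot is not near it.
It also fails if it takes over 210 s, if anything falls off the work surface, if the arm or the gripper's body presses on something with over 40 N, if the wrist force passes 120 N, or if a joint passes its speed limit or range.

## Working session

There is one attempt and no reset: what is moved stays moved. The work goes in short steps, each a Python script; the robot and the scene stay as the last script left them, time stands still between calls to the robot, and variables do not carry over. Pictures are saved under pics/ and viewed, at most 14 in all, crops included, and the job is handed in when it is done.

```bash
ls; mkdir -p pics
cat > h.py <<'E'
import numpy as np, cv2
from rig import robot
def K(n):
    c=robot.camera_info(n); f=200/np.tan(np.radians(c["vfov"])/2); return f,c["cx"],c["cy"],c
def cam_pose(n):
    f,cx,cy,c=K(n)
    if n=="wrist":
        T=np.eye(4);T[:3,:3]=robot.read_tcp_rot();T[:3,3]=robot.read_position()
        return T@np.array(c["T_tool_cam"])
    return np.linalg.inv(np.array(c["view"]))
def grab(n):
    T=cam_pose(n); p,d=robot.grab_frame(n); return np.array(p),np.array(d),T
def ray(n,T,u,v,z):
    "pixel -> world on plane z"
    f,cx,cy,_=K(n); d=T[:3,:3]@np.array([(u-cx)/f,(v-cy)/f,1]); o=T[:3,3]
    return o+d*(z-o[2])/d[2]
def cloud(n,T,d):
    f,cx,cy,_=K(n); v,u=np.mgrid[:400,:640]
    P=np.stack([(u-cx)/f*d,(v-cy)/f*d,d],-1); W=P@T[:3,:3].T+T[:3,3]; W[d<=0]=np.nan; return W
def proj(n,T,p):
    f,cx,cy,_=K(n); q=np.linalg.inv(T)@np.append(p,1); return f*q[0]/q[2]+cx,f*q[1]/q[2]+cy
def save(name,p): cv2.imwrite("pics/"+name,p[:,:,::-1])
def down(yaw):
    "tool z down, tool x axis at yaw (rad)"
    c,s=np.cos(yaw),np.sin(yaw); return np.array([[c,s,0],[s,-c,0],[0,0,-1.]])
E
python3 - <<'E'
from h import *
for n in("scene","top"):
    p,d,T=grab(n); save(n+"0.png",p); np.savez(n+"0.npz",p=p,d=d,T=T); print(n,T.round(3),K(n)[:3])
print(robot.camera_info("wrist"),robot.read_tcp_rot())
E
```

```text
pics
scene [[-0.051  0.829 -0.557  1.092]
 [ 0.999  0.036 -0.037  0.054]
 [-0.01  -0.558 -0.83   1.001]
 [ 0.     0.     0.     1.   ]] (np.float64(387.358970645207), 319.4110195985181, 195.35560043015036)
top [[ 2.100e-02 -9.860e-01  1.680e-01  2.580e-01]
 [-9.990e-01 -2.500e-02 -2.000e-02  1.000e-03]
 [ 2.400e-02 -1.680e-01 -9.860e-01  1.291e+00]
 [ 0.000e+00  0.000e+00  0.000e+00  1.000e+00]] (np.float64(377.85708304544045), 319.15628993527196, 197.82868958176098)
{'vfov': 68.9022035200591, 'cx': 319.02678835740363, 'cy': 198.95601867567458, 'T_tool_cam': array([[-7.79400052e-04, -9.63408184e-01, -2.68037429e-01,
         7.22298103e-02],
       [ 9.99999616e-01, -6.43431131e-04, -5.95114403e-04,
         9.06006006e-04],
       [ 4.00874460e-04, -2.68037790e-01,  9.63408316e-01,
        -1.58588033e-01],
       [ 0.00000000e+00,  0.00000000e+00,  0.00000000e+00,
         1.00000000e+00]])} [[-9.53336696e-01 -3.01908570e-01 -6.00495493e-04]
 [-3.01909130e-01  9.53335676e-01  1.40190680e-03]
 [ 1.49226101e-04  1.51778427e-03 -9.99998837e-01]]
```

View pics/scene0.png

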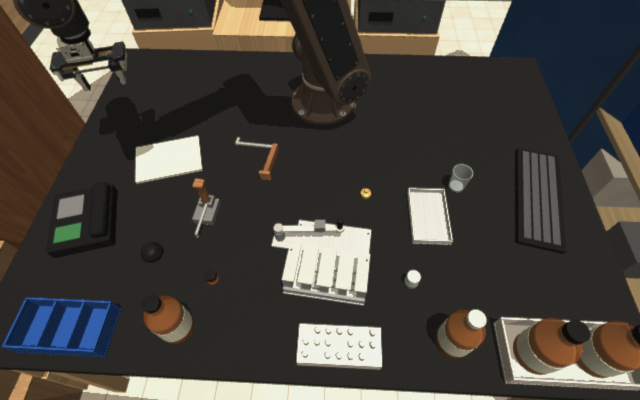

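View pics/top0.png

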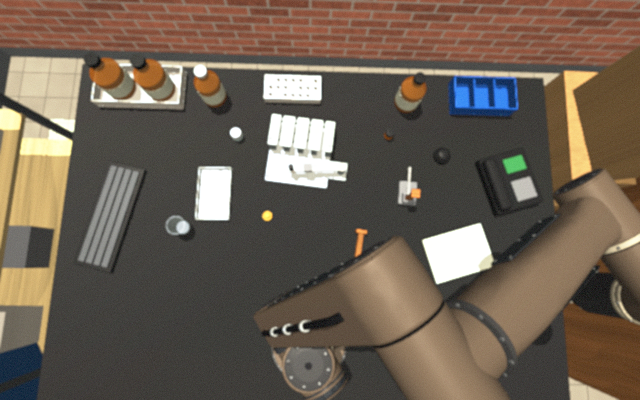

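The scene view shows the loader at about (325,262), with its arm across the mouths and the knob near (340,226). The pick stands in its rest at (205,205), a decoy pick lies at (258,155), and the tray is at (430,215). Next I'll convert these to rough positions.

Run:
```python
from h import *
s=np.load("scene0.npz");t=np.load("top0.npz")
W=cloud("scene",s["T"],s["d"])
for nm,u,v in [("pickcap",200,184),("pickshank end",197,234),("rest",206,212),("decoy",268,160),("tray",430,215),("knob",340,225),("hinge",278,231),("frit",366,193),("beaker",460,178),("jar1",413,279),("jar2",212,278),("mouse",151,252),("plateTL",286,221),("plateTR",371,228),("rearL",285,293),("rearR",365,297)]:
    print(nm,W[v,u].round(3),ray("scene",s["T"],u,v,0.006)[:2].round(3))
for nm,c in (("scene",(190,110,480,320)),("top",(180,60,460,250))):
    p=np.load(nm+"0.npz")["p"][c[1]:c[3],c[0]:c[2]]; save(nm+"crop.png",cv2.resize(p,(800,600)))
```

```text
pickcap [ 0.484 -0.318  0.13 ] [ 0.398 -0.371]
pickshank end [ 0.585 -0.332  0.025] [ 0.575 -0.339]
rest [ 0.513 -0.321  0.028] [ 0.5   -0.329]
decoy [ 0.309 -0.162  0.028] [ 0.291 -0.167]
tray [0.478 0.344 0.002] [0.48  0.343]
knob [0.573 0.074 0.088] [0.527 0.076]
hinge [ 0.586 -0.095  0.063] [ 0.555 -0.105]
frit [0.417 0.153 0.018] [0.409 0.154]
beaker [0.39  0.425 0.075] [0.338 0.453]
jar1 [0.701 0.267 0.047] [0.685 0.276]
jar2 [ 0.721 -0.256  0.042] [ 0.707 -0.268]
mouse [ 0.65  -0.443  0.032] [ 0.638 -0.457]
plateTL [ 0.517 -0.085  0.   ] [ 0.52  -0.085]
plateTR [0.53  0.167 0.002] [0.533 0.166]
rearL [ 0.738 -0.066  0.002] [ 0.74  -0.065]
rearR [ 0.737  0.147 -0.003] [0.741 0.146]
```

View pics/scenecrop.png

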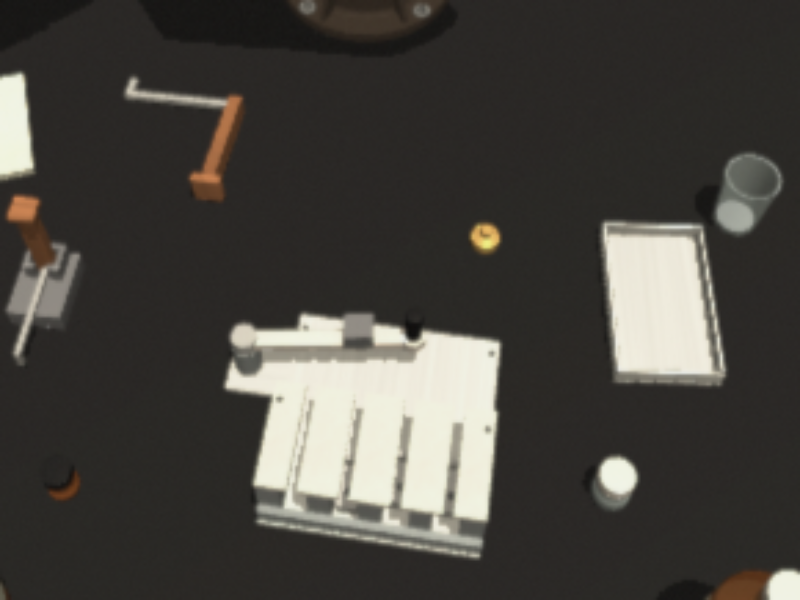

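The crop shows the loader clearly: four slits, hinge post on its right-hand (-y) side, and knob near mid-row. The standing pick has its shank along about +x. I'll take closer wrist views now.

Run:
```python
from h import *
R=down(np.pi)
def go(p):
    print(robot.ik(p,R)); robot.goto(p,R)
for nm,p in (("pick",[0.52,-0.32,0.30]),("load",[0.60,0.04,0.30]),("tray",[0.50,0.34,0.30])):
    try: go(p)
    except robot.Unreachable: print("unreach",nm); continue
    p,d,T=grab("wrist"); save("w_"+nm+".png",p); np.savez("w_"+nm+".npz",p=p,d=d,T=T)
print(robot.read_t())
```

```text
[-13.29914758  12.37356401  -1.14668584   0.         -76.47975015
 -76.70085242]
[  22.41403531   11.47145819   -2.29765296    0.          -76.23088885
 -112.41403531]
[  52.70992324   11.79535383   -1.88651093    0.          -76.31813524
 -142.70992324]
4.5083
```

View pics/w_load.png

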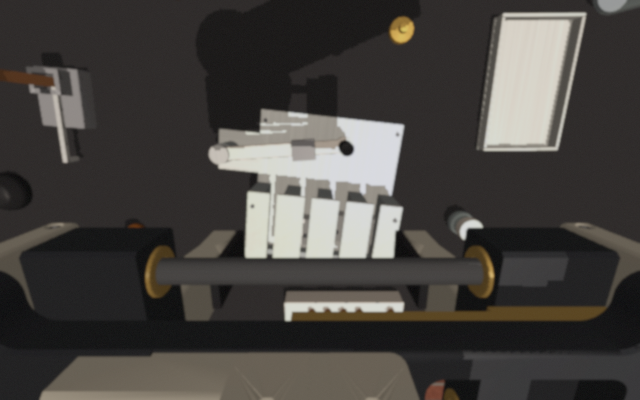

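View pics/w_pick.png

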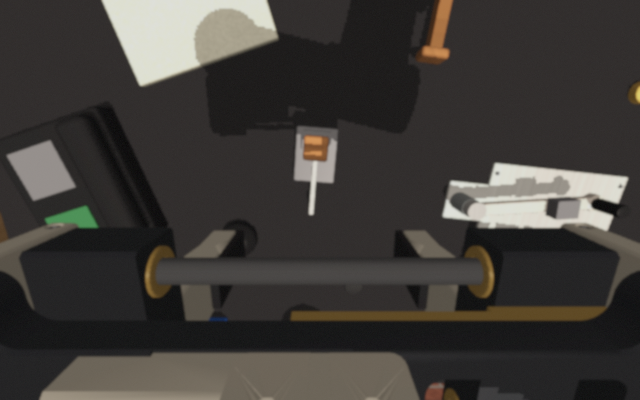

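The loader view has the plate front corners at (260,109) and (404,125), the hinge post top at (218,153), the knob at (346,148) and the tray at (533,82). The pick view has the cap at (315,148) and the shank end at (311,213).

```bash
cat > m0.py <<'E'
from h import *
def rect(P):
    (c,wh,a)=cv2.minAreaRect((P[:,:2]*1000).astype(np.float32)); return np.round(c,1),np.round(wh,1),round(a,2)
L=np.load("w_load.npz");W=cloud("wrist",L["T"],L["d"]); v,u=np.mgrid[:400,:640]
box=(W[...,0]>.45)&(W[...,0]<.75)&(W[...,1]>-.16)&(W[...,1]<.2)&(v<225)
for lo,hi in((.003,.012),(.064,.08),(.085,.12)):
    m=box&(W[...,2]>lo)&(W[...,2]<hi); n,lab,st,ce=cv2.connectedComponentsWithStats(m.astype(np.uint8))
    for i in range(1,n):
        if st[i,4]>25: Q=W[lab==i]; print(lo,st[i,4],rect(Q),Q.mean(0).round(4),Q[:,2].max().round(3))
for u0,v0 in((260,109),(404,125),(220,130)): print("corner",ray("wrist",L["T"],u0,v0,.006).round(4))
P=np.load("w_pick.npz");W=cloud("wrist",P["T"],P["d"])
box=(W[...,0]>.38)&(W[...,0]<.64)&(abs(W[...,1]+.32)<.06)&(v<225)
for lo,hi in((.12,.14),(.018,.036),(.040,.05)):
    m=box&(W[...,2]>lo)&(W[...,2]<hi); Q=W[m]; print("pick",lo,m.sum(),Q.mean(0).round(4),rect(Q), Q[:,0].max().round(4))
m=box&(W[...,2]>.02)&(W[...,2]<.036)
for x in np.arange(.50,.61,.01):
    q=W[m&(abs(W[...,0]-x)<.005)]; 
    if len(q): print(x.round(3),q[:,1].mean().round(4),(q[:,1].max()-q[:,1].min()).round(3),q[:,2].mean().round(4))
P=np.load("w_tray.npz");W=cloud("wrist",P["T"],P["d"])
box=(abs(W[...,0]-.48)<.14)&(abs(W[...,1]-.34)<.1)&(W[...,2]>.014)&(W[...,2]<.04)&(v<225)
Q=W[box];print("tray",rect(Q),Q[:,2].max())
E
python3 m0.py
```

```text
0.003 10388 (array([611.9,  20.3]), array([276.8, 181. ]), 84.04) [0.5866 0.0449 0.0063] 0.012
0.064 103 (array([563.1,  18.9]), array([18.4, 29.5]), 3.35) [0.5595 0.0173 0.0782] 0.08
0.064 199 (array([574.3, -94.9]), array([24.3, 24.4]), 87.91) [ 0.5741 -0.0953  0.0647] 0.067
0.064 27 (array([567. ,  29.7]), array([9.9, 8.9]), 55.44) [0.5663 0.0298 0.0785] 0.08
0.064 759 (array([649.1, -45.1]), array([30.4, 49.1]), 83.82) [ 0.6471 -0.0447  0.0721] 0.076
0.064 837 (array([651.3,  -1.1]), array([38.1, 44.3]), 83.87) [ 0.6498 -0.0011  0.0721] 0.075
0.064 740 (array([653.9,  46.9]), array([38.3, 39.3]), 84.99) [0.6525 0.0467 0.0721] 0.074
0.064 650 (array([656.4,  95.1]), array([38.4, 34.2]), 84.17) [0.6552 0.0942 0.0721] 0.074
0.064 458 (array([659.8, 138.7]), array([30.5, 31.1]), 84.55) [0.6577 0.1381 0.0718] 0.075
0.085 180 (array([563.3,  74. ]), array([16.8, 17. ]), 45.21) [0.563  0.0737 0.0995] 0.102
corner [ 0.5148 -0.0479  0.006 ]
corner [0.5381 0.1676 0.006 ]
corner [ 0.545  -0.1101  0.006 ]
pick 0.12 620 [ 0.4788 -0.3235  0.131 ] (array([ 479.2, -323.5]), array([27.9, 27.8]), 85.42) 0.493
pick 0.018 1482 [ 0.5108 -0.3259  0.027 ] (array([ 523.6, -327.1]), array([ 59.9, 129.2]), 85.3) 0.5882
pick 0.04 211 [ 0.4717 -0.322   0.0462] (array([ 479. , -323.4]), array([39.9, 31.5]), 85.32) 0.4961
0.5 -0.3243 0.059 0.0262
0.51 -0.3265 0.06 0.0268
0.52 -0.3268 0.058 0.0269
0.53 -0.3275 0.061 0.0269
0.54 -0.3223 0.057 0.0275
0.55 -0.3292 0.006 0.032
0.56 -0.3299 0.005 0.0323
0.57 -0.3309 0.006 0.0321
0.58 -0.3317 0.005 0.0323
0.59 -0.3314 0.005 0.0322
tray (array([457.6, 360.7]), array([156.6, 231.7]), 89.66) 0.03966162786268218
```

View pics/w_tray.png

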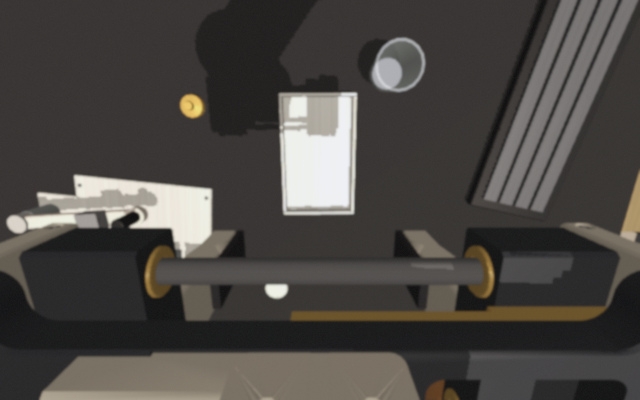

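Measurements agree with the listed sizes:

| Item | Result | Check |
|---|---|---|
| Loader | origin about (.636, .048), yaw about -6° | hinge predicted and seen within 1.5 mm |
| Knob | 170 mm from the hinge; arm at about 0.17 rad | expected 170 mm |
| Pick | at (.479, -.3235), yaw -4.5° | shank length 110, so it is the smaller one |

I'll swing the arm with the fingers loosely around the knob, then look down through the slits.

```bash
cat >> h.py <<'E'
LY=np.radians(-6.0); LO=np.array([.6358,.0484])
def L2W(x,y): c,s=np.cos(LY),np.sin(LY); return LO+np.array([c*x-s*y,s*x+c*y])
def W2L(p): c,s=np.cos(LY),np.sin(LY); d=np.asarray(p)[...,:2]-LO; return np.stack([c*d[...,0]+s*d[...,1],-s*d[...,0]+c*d[...,1]],-1)
HINGE=np.array([.5747,-.0957])
def knob(th): a=LY+np.pi/2+th; return HINGE+.17*np.array([np.cos(a),np.sin(a)]), down(a+np.pi)
def swing(th0,th1,z=.068,n=12):
    robot.move_gripper(.36)
    p,R=knob(th0); robot.goto([*p,.2],R); robot.servo_line([*p,z],speed=.12)
    for th in np.linspace(th0,th1,n+1)[1:]:
        p,R=knob(th); robot.servo_line([*p,z],R,speed=.12)
    print("swing force",np.round(robot.read_force(),1)); robot.servo_line([*p,.2],speed=.2)
E
python3 - <<'E'
from h import *
swing(.17,1.74)
print(robot.read_t())
R=down(0); robot.goto([.62,.05,.30],R)
p,d,T=grab("wrist"); save("w_l2.png",p); np.savez("w_l2.npz",p=p,d=d,T=T); print(robot.read_t())
E
```

```text
swing force [-0.  -0.8 -0.1]
13.425
14.575
```

View pics/w_l2.png

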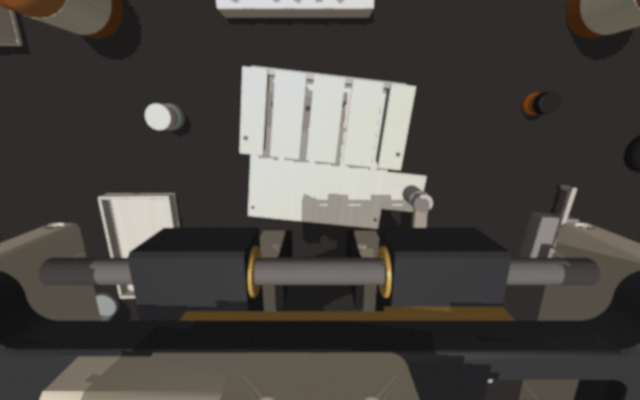

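The view from above shows the arm swung away (bar at (420,215), pointing off the deck) and all four slits visible between rows 75 and 165. Next I'll read the depth through each slit.

Run:
```python
from h import *
D=np.load("w_l2.npz");W=cloud("wrist",D["T"],D["d"]);l=W2L(W);z=W[...,2]
print("hinge/arm", )
m=(z>.045)&(z<.064)&(l[...,1]<-.12)&(l[...,0]<-.07); q=l[m]; print(m.sum(), cv2.fitLine(q.astype(np.float32),cv2.DIST_L2,0,.01,.01).ravel().round(3) if m.sum()>5 else "")
# lip edges check: outer edges of loader top
t=(z>.068)&(z<.078)&(abs(l[...,0]-.05)<.07); print("top x,y range",np.percentile(l[t],[.3,99.7],axis=0).round(4))
for yl in(-.072,-.024,.024,.072):
    print("lane",yl)
    top=(z>.068)&(abs(l[...,0]-.05)<.03)&(abs(l[...,1]-yl)<.022); a=l[top][:,1]; print(" slit edges",a[a<yl].max().round(4),a[a>yl].min().round(4))
    s=""
    for x in np.arange(.0,.108,.004):
        m=(abs(l[...,0]-x)<.002)&(abs(l[...,1]-yl)<.016)&(z<.05); s+=f" {x*1000:.0f}:{1000*np.median(z[m]):.0f}/{m.sum()}" if m.any() else f" {x*1000:.0f}:-"
    print(s)
```

```text
hinge/arm
157 [ 0.141  0.99  -0.085 -0.213]
top x,y range [[ 0.0007 -0.1072]
 [ 0.105   0.1057]]
lane -0.072
 slit edges -0.072 -0.072
 0:6/14 4:9/17 8:7/18 12:11/17 16:8/18 20:7/19 24:9/15 28:7/20 32:8/18 36:9/17 40:7/21 44:8/18 48:13/17 52:8/19 56:7/19 60:8/18 64:10/18 68:7/21 72:8/20 76:8/21 80:8/19 84:8/19 88:8/20 92:8/20 96:7/22 100:7/20 104:14/28
lane -0.024
 slit edges -0.024 -0.024
 0:6/17 4:6/21 8:6/17 12:6/19 16:6/20 20:6/18 24:6/20 28:6/20 32:7/18 36:6/20 40:6/22 44:6/16 48:32/21 52:27/24 56:21/20 60:20/21 64:20/22 68:20/21 72:20/23 76:20/21 80:20/21 84:21/24 88:20/22 92:20/23 96:6/16 100:6/23 104:8/36
lane 0.024
 slit edges 0.0236 0.024
 0:6/20 4:6/20 8:6/18 12:7/21 16:6/18 20:6/21 24:6/21 28:6/18 32:6/18 36:33/18 40:31/25 44:20/19 48:20/22 52:20/23 56:20/22 60:20/21 64:20/22 68:20/24 72:20/21 76:20/21 80:21/25 84:7/19 88:6/22 92:6/21 96:6/23 100:6/24 104:7/37
lane 0.072
 slit edges 0.0664 0.076
 0:6/18 4:7/18 8:7/19 12:6/16 16:6/18 20:7/21 24:6/18 28:7/16 32:7/20 36:32/15 40:32/21 44:20/20 48:20/20 52:20/21 56:20/20 60:20/22 64:21/21 68:20/21 72:20/20 76:20/21 80:20/22 84:15/18 88:6/21 92:6/22 96:7/21 100:7/21 104:10/33
```

Three cartridges found: lane -24 (lug front about 46), lane +24 (about 35) and lane +72 (about 36). Lane -72 is empty. I'll grasp the pick, bring it to the mouth of lane +72 and check its tip.

```bash
sed -i 's/LO=np.array(\[.6358,.0484\])/LO=np.array([.6357,.0477])/' h.py
cat >> h.py <<'E'
PK=np.array([.4788,-.3235]); PY=np.radians(-4.5)
def tip_pose(xl,yl,ztip):
    return [*L2W(xl-.107,yl),ztip+.065], down(LY-np.pi/2)
E
python3 - <<'E'
from h import *
D=np.load("w_l2.npz");W=cloud("wrist",D["T"],D["d"]);l=W2L(W);z=W[...,2]
m=(z>.045)&(z<.064)&(l[...,1]<-.12)&(l[...,1]>-.2)&(l[...,0]<-.06)&(l[...,0]>-.2); q=l[m]; print("bar",m.sum(),q.mean(0),q[:,0].min(),q[:,0].max())
R=down(PY-np.pi/2)
robot.move_gripper(1.0)
robot.goto([*PK,.22],R); robot.servo_line([*PK,.075],speed=.12)
robot.move_gripper(0.0); print("w",robot.read_grip_width()*88,robot.read_finger_force())
robot.servo_line([*PK,.16],speed=.08); print(robot.read_force(),robot.read_grip_width()*88)
robot.servo_line([*PK,.22],speed=.15)
p,R=tip_pose(-.05,.072,.10); robot.goto(p,R)
a=grab("scene"); save("s1.png",a[0]); np.savez("s1.npz",p=a[0],d=a[1],T=a[2])
W=cloud("scene",a[2],a[1]); l=W2L(W);z=W[...,2]
m=(z>.09)&(z<.13)&(l[...,0]>-.12)&(l[...,0]<.0)&(abs(l[...,1]-.072)<.05)
q=np.c_[l[m],z[m]]; print(m.sum(),q.min(0),q.max(0))
for x in np.arange(-.12,-.04,.01):
    k=q[abs(q[:,0]-x)<.005]
    if len(k): print(x.round(3),np.median(k,0).round(4),k[:,2].min().round(4),k[:,2].max().round(4))
print(robot.read_t())
save("s1c.png",cv2.resize(a[0][150:330,220:460],(800,600)))
E
```

```text
bar 207 [-0.0710652  -0.15114746] -0.08388086871456508 -0.0601065077814759
w 20.158784271779968 30.060960696209804
[ 1.32085674  0.14199353 -0.13071886] 20.266301634506295
63 [-0.119023    0.06711027  0.10511474] [-0.04543992  0.07301516  0.12488932]
-0.12 [-0.1172  0.0701  0.1214] 0.1192 0.1232
-0.11 [-0.109   0.0696  0.1213] 0.1201 0.124
-0.1 [-0.1     0.0704  0.1213] 0.1203 0.1243
-0.09 [-0.0906  0.071   0.1214] 0.1197 0.1219
-0.08 [-0.0783  0.0695  0.1214] 0.1201 0.1244
-0.07 [-0.0712  0.0706  0.1222] 0.1204 0.1249
-0.06 [-0.06    0.0693  0.122 ] 0.1208 0.1235
-0.05 [-0.0479  0.07    0.119 ] 0.1051 0.124
23.0667
```

View pics/s1c.png

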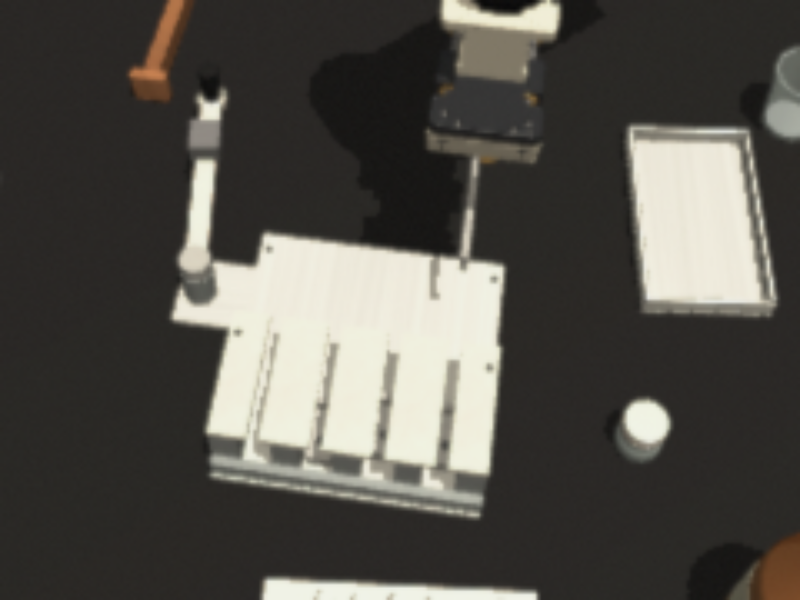

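The pick is held level: shank top at z .122 as expected, tip within 2 mm of the commanded point. The arm is swung clear, with its knob at about (210,80) in the crop. Now the first cartridge, from lane +72.

```bash
cat >> h.py <<'E'
def drag(yl,front,xend=-.062,zt=.0235):
    xt=front+.015
    def ln(x,z,s): p,R=tip_pose(x,yl,z); robot.servo_line(p,R,speed=s)
    p,R=tip_pose(-.04,yl,.10); robot.goto(p,R)
    ln(-.04,.038,.12); ln(xt,.038,.1); print("in",np.round(robot.read_force(),2))
    ln(xt,zt,.05); print("low",np.round(robot.read_force(),2))
    ln(xend,zt,.06); print("out",np.round(robot.read_force(),2))
    ln(xend+.004,zt,.05); ln(xend+.004,.10,.12)
E
python3 - <<'E'
from h import *
robot_t=robot.read_t(); drag(.072,.036); print(robot.read_t()-robot_t, robot.read_grip_width()*88)
a=grab("scene"); save("s2.png",a[0])
W=cloud("scene",a[2],a[1]); l=W2L(W);z=W[...,2]
m=(z>.016)&(z<.036)&(l[...,0]>-.11)&(l[...,0]<-.0)&(abs(l[...,1]-.06)<.05); q=np.c_[l[m],z[m]]; print(m.sum(),np.median(q,0),q.min(0),q.max(0))
save("s2c.png",cv2.resize(a[0][150:330,220:460],(800,600)))
E
```

```text
in [-0.05  0.03 -1.67]
low [ 0.02  0.63 -0.84]
out [-0.06 -0.41 -0.9 ]
5.4833 20.503060552299345
122 [-0.05029769  0.07328471  0.02035049] [-0.07365349  0.06314226  0.01680479] [-0.02343016  0.08304818  0.03402078]
```

View pics/s2c.png

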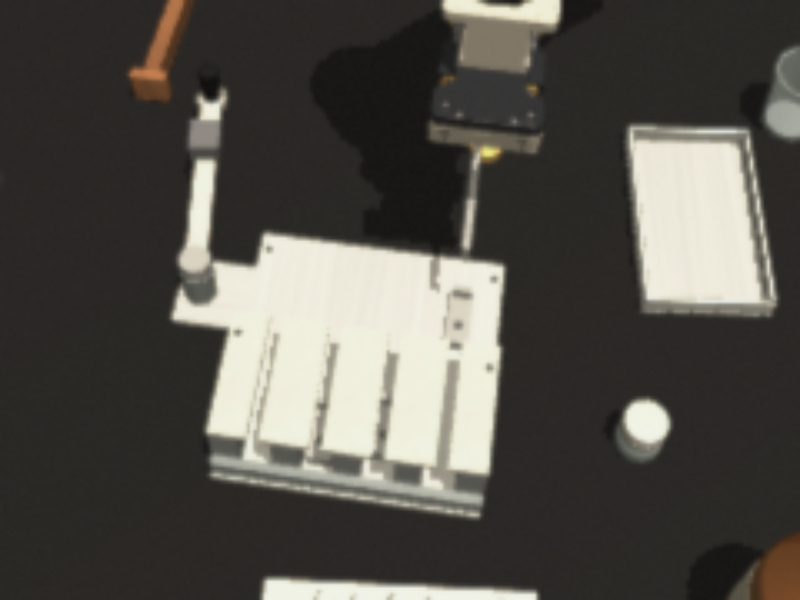

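The cartridge from lane +72 lies on the deck at (460,315) in the crop, spanning loader x -72 to -24, lug up. Now the other two.

Run:
```python
from h import *
drag(.024,.035); drag(-.024,.046); print(robot.read_t(), robot.read_grip_width()*88)
a=grab("scene"); save("s3.png",a[0])
W=cloud("scene",a[2],a[1]); l=W2L(W);z=W[...,2]
for y in(-.024,.024,.072):
    m=(z>.016)&(z<.036)&(l[...,0]>-.11)&(l[...,0]<.1)&(abs(l[...,1]-y)<.023); q=np.c_[l[m],z[m]]; print(y,m.sum(),np.median(q,0),np.percentile(q,[2,98],axis=0).round(4).tolist()) if m.any() else print(y,"none")
save("s3c.png",cv2.resize(a[0][150:330,220:460],(800,600)))
```

```text
in [ 0.31 -0.41 -0.81]
low [ 1.53 -0.29 -0.88]
out [ 0.25  0.05 -1.35]
in [-0.36 -0.16 -0.71]
low [ 0.06  0.19 -1.24]
out [ 0.6  -0.01 -1.66]
39.9583 20.670351601346333
-0.024 122 [-0.04873566 -0.0245566   0.02044124] [[-0.0708, -0.0373, 0.0169], [0.0937, -0.0147, 0.033]]
0.024 120 [-0.04790224  0.02413623  0.02080528] [[-0.0707, 0.0122, 0.0169], [0.0518, 0.0342, 0.0341]]
0.072 122 [-0.04961499  0.07344315  0.02049221] [[-0.0707, 0.0637, 0.0169], [-0.0245, 0.0826, 0.0324]]
```

View pics/s3c.png

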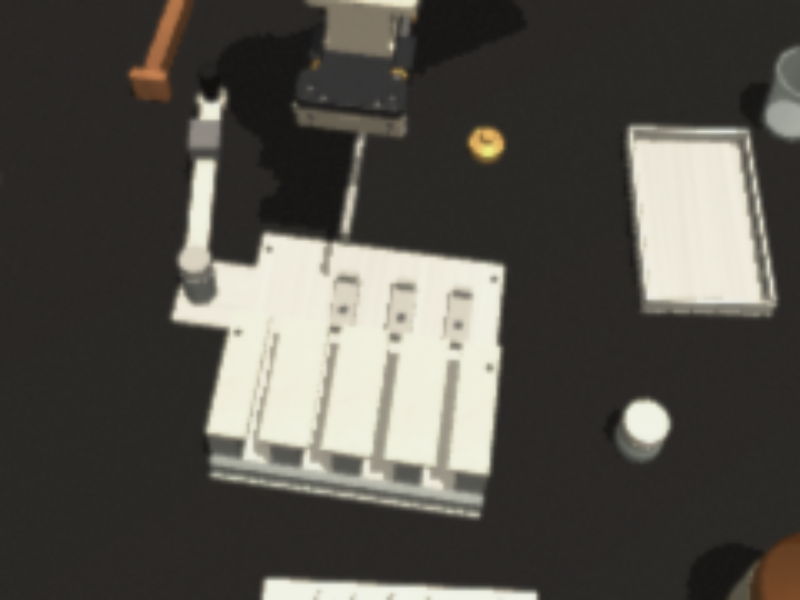

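All three cartridges are on the deck at loader x of about -48, y -24, 24 and 72. Before returning the pick, I'll measure its in-hand yaw and pitch while hovering above the rest.

```bash
cat > pk.py <<'E'
from h import *
def pickline():
    a=grab("scene"); W=cloud("scene",a[2],a[1]); t=np.array(robot.read_position())
    f=robot.read_tcp_rot()[:,1]*-1; f=f[:2]/np.linalg.norm(f[:2])
    d=W[...,:2]-t[:2]; s=d@f; n=d@np.array([-f[1],f[0]]); h=W[...,2]-(t[2]-.049)
    m=(s>.04)&(s<.13)&(abs(n)<.02)&(h>-.02)&(h<.02); k=m&(h>-.002)
    print("along max",s[m].max().round(4),"lat fit",np.polyfit(s[k],n[k],1).round(4),"h fit",np.polyfit(s[k],h[k],1).round(4),m.sum())
E
python3 - <<'E'
from pk import *
pickline()
robot.goto([*PK,.22],down(PY-np.pi/2)); pickline()
E
```

```text
along max 0.1107 lat fit [ 0.0048 -0.0013] h fit [-0.0147  0.0067] 63
along max 0.1097 lat fit [-0.0078  0.0003] h fit [-0.0018  0.0049] 92
```

Run:
```python
from pk import *
robot.servo_line([*PK,.125],speed=.12)
for z in np.arange(.115,.0755,-.01):
    robot.servo_line([*PK,z],speed=.05); f=robot.read_force(); print(round(z,3),np.round(f,1))
    if f[2]>8: break
robot.servo_line([*PK,.0765],speed=.03); print(np.round(robot.read_force(),1))
robot.move_gripper(1.0); robot.servo_line([*PK,.22],speed=.12); print(robot.read_t())
# tray and deck measurement
R=down(np.pi)
robot.goto([.50,.32,.30],R); a=grab("wrist"); save("w_t2.png",a[0]); np.savez("w_t2.npz",p=a[0],d=a[1],T=a[2])
robot.goto([.62,.05,.28],R); a=grab("wrist"); save("w_d2.png",a[0]); np.savez("w_d2.npz",p=a[0],d=a[1],T=a[2])
a=grab("scene"); np.savez("s4.npz",p=a[0],d=a[1],T=a[2])
def rect(P):
    (c,wh,an)=cv2.minAreaRect((P[:,:2]*1000).astype(np.float32)); return np.round(c,1),np.round(wh,1),round(an,2)
def comps(W,m,nm,mn=25):
    n,lab,st,ce=cv2.connectedComponentsWithStats(m.astype(np.uint8))
    for i in range(1,n):
        if st[i,4]>mn: Q=W[lab==i]; print(nm,st[i,4],rect(Q),Q[:,2].max().round(4))
v=np.mgrid[:400,:640][0]
W=cloud("scene",a[2],a[1]); z=W[...,2]
comps(W,(z>.125)&(z<.14)&(W[...,1]<-.25)&(abs(W[...,0]-.48)<.06),"pickcap scene",10)
D=np.load("w_t2.npz");W=cloud("wrist",D["T"],D["d"]);z=W[...,2]
bx=(abs(W[...,0]-.48)<.16)&(abs(W[...,1]-.34)<.14)&(v<225)
comps(W,bx&(z>.017)&(z<.027)&(abs(W[...,1]-.34)<.08),"trayrim"); comps(W,bx&(z>.06),"beaker",10)
D=np.load("w_d2.npz");W=cloud("wrist",D["T"],D["d"]);l=W2L(W);z=W[...,2]
bx=(l[...,0]>-.1)&(l[...,0]<-.005)&(abs(l[...,1])<.105)&(v<225)
L3=np.dstack([l,z]); comps(L3,bx&(z>.017)&(z<.035),"cart(loader)"); comps(L3,bx&(z>.027)&(z<.035),"lug",5)
```

```text
0.115 [ 0.4  0.6 -0.7]
0.105 [-0.1  0.  -1.1]
0.095 [-0.  -0.1 -1.4]
0.085 [ 1.1 -0.7 -1.7]
[ 0.1 -0.3 -0.8]
46.8167
pickcap scene 91 (array([ 483.3, -324.4]), array([28.1, 30.1]), 89.4) 0.1344
trayrim 1144 (array([483.4, 338.4]), array([179.8, 110.2]), 0.39) 0.0248
beaker 787 (array([366. , 437.3]), array([58.3, 58.7]), 44.72) 0.0773
beaker 76 (array([461.1, 236.2]), array([1.7, 8.2]), 2.09) 0.371
beaker 76 (array([461.1, 404.3]), array([1.5, 8.2]), 1.9) 0.3713
cart(loader) 485 (array([-48. , -23.3]), array([20. , 47.9]), 89.98) 0.0336
cart(loader) 480 (array([-48.1,  25.9]), array([20. , 47.8]), 89.74) 0.0348
cart(loader) 485 (array([-48.1,  74.2]), array([20.1, 47.9]), 89.57) 0.0342
lug 56 (array([-69. , -23.4]), array([15.6,  6. ]), 89.87) 0.0336
lug 56 (array([-69.,  26.]), array([15.5,  5.9]), 89.91) 0.0348
lug 57 (array([-69. ,  74.3]), array([15.7,  5.8]), 89.16) 0.0342
```

View pics/w_d2.png

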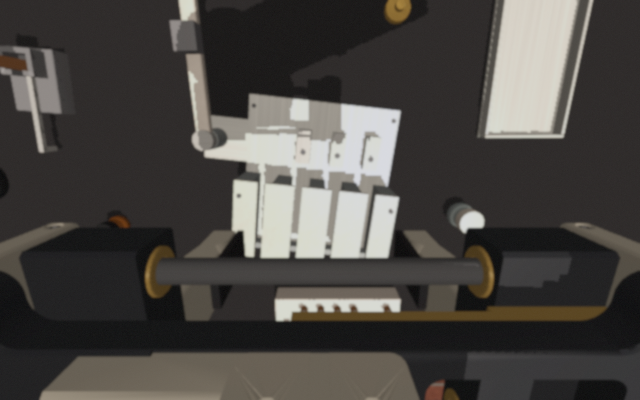

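The deck view shows the three cartridges at (303,151), (337,155) and (372,159), matching 48 x 20 in size. The tray is at (.4834, .3384), yaw 0.4°, and the pick is back in its rest. Next is transferring the cartridges, laid across the tray in a stagger so the gripper body stays clear of the beaker.

```bash
cat >> h.py <<'E'
def pickcart(xl,yl):
    p=L2W(xl,yl); R=down(LY+np.pi); robot.move_gripper(.35)
    robot.goto([*p,.13],R); robot.servo_line([*p,.009],speed=.12); print("dn",np.round(robot.read_force(),1))
    robot.move_gripper(0.); print("w",round(robot.read_grip_width()*88,1),round(robot.read_finger_force(),1))
    robot.servo_line([*p,.13],speed=.15); w=robot.read_grip_width()*88; print("w up",round(w,1)); return w>15
def place(tc,ty,x,y):
    c,s=np.cos(ty),np.sin(ty); p=np.array(tc)+[c*x-s*y,s*x+c*y]; R=down(ty+1.5*np.pi)
    robot.goto([*p,.13],R); robot.servo_line([*p,.03],speed=.15); robot.servo_line([*p,.0075],speed=.04); print("place",np.round(robot.read_force(),1))
    robot.move_gripper(.33); robot.servo_line([*p,.13],speed=.15)
E
python3 - <<'E'
from h import *
TC=[.4834,.3384];TY=np.radians(.39)
if pickcart(-.048,.0742): place(TC,TY,.044,-.024)
robot.goto([.50,.32,.30],down(np.pi)); a=grab("wrist"); save("w_t3.png",a[0])
v=np.mgrid[:400,:640][0]
W=cloud("wrist",a[2],a[1]);z=W[...,2]
for lo,hi in((.014,.027),):
    m=(z>lo)&(z<hi)&(v<225)&(abs(W[...,1]-.34)<.09)&(abs(W[...,0]-.48)<.14)
    n,lab,st,ce=cv2.connectedComponentsWithStats(m.astype(np.uint8))
    for i in range(1,n):
        if st[i,4]>40: print(st[i,4],cv2.minAreaRect((W[lab==i][:,:2]*1000).astype(np.float32)))
print(robot.read_t())
E
```

```text
dn [-0.1  1.3 -0.1]
w 19.6 30.0
w up 20.1
place [-2.8 -1.4  6.6]
41 ((374.3101501464844, 417.749755859375), (35.8797607421875, 8.3789701461792), 21.986387252807617)
1254 ((483.4317321777344, 338.4174499511719), (180.5082244873047, 109.97278594970703), 0.3702335059642792)
373 ((525.5532836914062, 316.3536376953125), (48.03227233886719, 19.35613441467285), 89.8233642578125)
60.3417
```

View pics/w_t3.png

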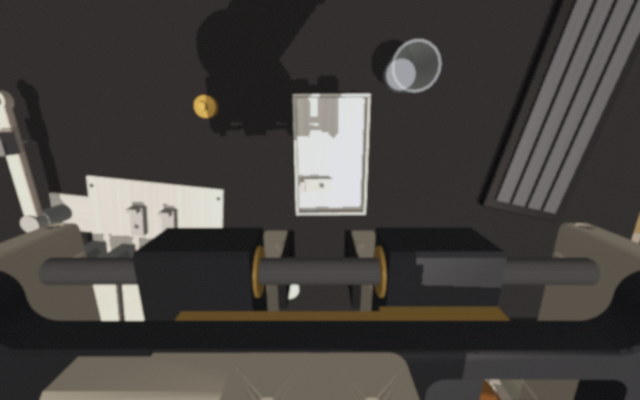

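The first cartridge lies in the tray at (318,184), lug up, and the tray hasn't moved. Two remain on the deck at (135,215) and (168,215). I'll recheck their positions in code and move them.

```bash
sed -i 's/\*p,.0075\]/*p,.0085]/' h.py
cat > look.py <<'E'
from h import *
v=np.mgrid[:400,:640][0]
def carts_tray():
    robot.goto([.50,.32,.30],down(np.pi)); a=grab("wrist"); W=cloud("wrist",a[2],a[1]);z=W[...,2]; r=[]
    m=(z>.014)&(z<.027)&(v<225)&(abs(W[...,1]-.34)<.12)&(abs(W[...,0]-.48)<.16)
    n,lab,st,ce=cv2.connectedComponentsWithStats(m.astype(np.uint8))
    for i in range(1,n):
        if st[i,4]>100: q=cv2.minAreaRect((W[lab==i][:,:2]*1000).astype(np.float32)); print("tray view",np.round(np.hstack([*q[:2],q[2]]),1)); r.append(q)
    return a,r
def carts_deck():
    robot.goto([.62,.05,.28],down(np.pi)); a=grab("wrist"); W=cloud("wrist",a[2],a[1]);l=W2L(W);z=W[...,2]; r=[]
    m=(l[...,0]>-.11)&(l[...,0]<-.005)&(abs(l[...,1])<.105)&(v<225)&(z>.017)&(z<.035)
    n,lab,st,ce=cv2.connectedComponentsWithStats(m.astype(np.uint8))
    for i in range(1,n):
        if st[i,4]>100: q=cv2.minAreaRect((l[lab==i]*1000).astype(np.float32)); print("deck",np.round(np.hstack([*q[:2],q[2]]),1)); r.append(q)
    return a,r
E
python3 - <<'E'
from look import *
TC=[.4834,.3384];TY=np.radians(.39)
for x,y in((0.,.014),(-.044,-.024)):
    a,r=carts_deck()
    q=max(r,key=lambda q:q[0][1])
    if abs(max(q[1])-48)>2 or min(abs(q[2]),abs(q[2]-90))>6: print("odd"); break
    if not pickcart(q[0][0]/1000,q[0][1]/1000): break
    place(TC,TY,x,y)
a,r=carts_tray(); save("w_t4.png",a[0]); print(robot.read_t())
E
```

```text
deck [-48.  -23.4  20.   48.2  90. ]
deck [-48.1  25.8  20.   47.8  89.8]
dn [-1.  -0.3 -0.2]
w 19.8 30.0
w up 19.6
place [ 0.2  0.5 -0.5]
deck [-48.  -23.3  47.9  20.    0.2]
dn [ 0.  -0.4  0.1]
w 19.5 30.0
w up 20.0
place [ 0.1 -0.2 -0.6]
tray view [349.8 446.1  36.7  10.7  62.5]
tray view [4.833e+02 3.384e+02 1.802e+02 1.101e+02 4.000e-01]
tray view [4.384e+02 3.158e+02 2.000e+01 4.680e+01 2.000e-01]
tray view [4.816e+02 3.544e+02 1.930e+01 4.800e+01 2.000e-01]
tray view [525.9 316.4  20.2  47.5   0.9]
79.3333
```

View pics/w_t4.png

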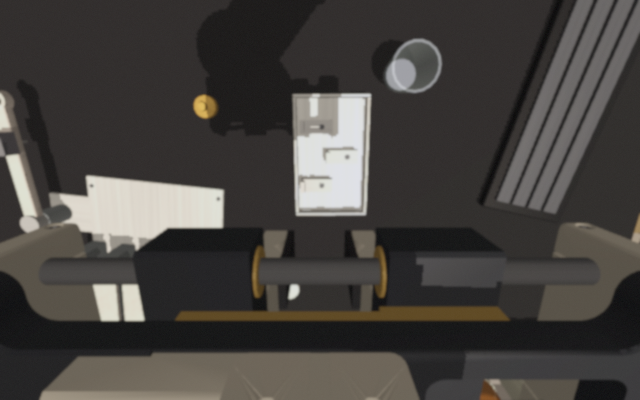

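All three lie flat in the tray with lugs up, at (320,127), (345,156) and (318,185). Now I'll swing the arm home and verify.

Run:
```python
from look import *
swing(1.71,-.03)
robot.goto([.50,-.10,.32],down(np.pi)); a=grab("wrist"); save("w_f.png",a[0]); W=cloud("wrist",a[2],a[1]); z=W[...,2]
m=(z>.09)&(z<.105)&(abs(W[...,0]-.57)<.08)&(abs(W[...,1]-.06)<.08)&(v<225)
k=np.median(W[m],0); l=W2L(k)-W2L(HINGE); print("knob",m.sum(),k,"theta",np.arctan2(-l[0],l[1]),np.hypot(*l))
m=(z>.12)&(z<.14)&(abs(W[...,0]-.48)<.05)&(abs(W[...,1]+.32)<.05)&(v<225); print("cap",m.sum(),W[m].mean(0),cv2.minAreaRect((W[m][:,:2]*1000).astype(np.float32)))
carts_tray(); s=grab("scene"); save("s_f.png",s[0]); print(robot.read_t())
```

```text
swing force [-0.4 -0.2 -0.3]
knob 0 [nan nan nan] theta nan nan
cap 602 [ 0.48172881 -0.32108796  0.13044216] ((482.4635925292969, -322.92755126953125), (28.604639053344727, 28.25969886779785), 85.21914672851562)
tray view [349.5 445.8  36.4  10.9  64.4]
tray view [4.835e+02 3.385e+02 1.795e+02 1.102e+02 3.000e-01]
tray view [438.8 315.6  46.8  18.5  89.9]
tray view [481.9 355.1  46.6  18.4  89.9]
tray view [5.262e+02 3.167e+02 2.050e+01 4.650e+01 5.000e-01]
92.0
  return _methods._mean(a, axis=axis, dtype=dtype,
  ret = um.true_divide(
```

View pics/s_f.png

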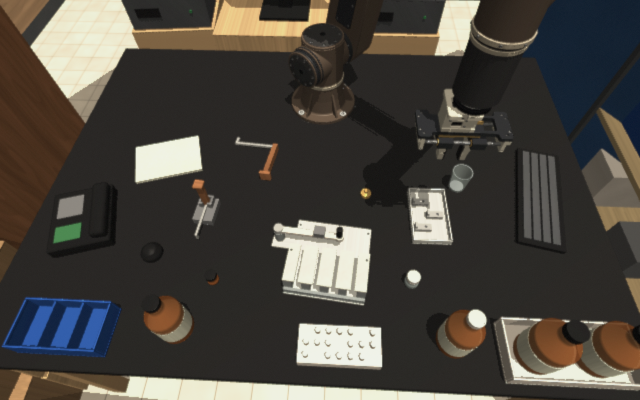

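Run:
```python
from look import *
robot.goto([.62,.05,.28],down(np.pi)); a=grab("wrist"); W=cloud("wrist",a[2],a[1]); z=W[...,2]
m=(z>.09)&(z<.105)&(abs(W[...,0]-.57)<.08)&(abs(W[...,1]-.06)<.08)&(v<225)
k=np.median(W[m],0); l=W2L(k)-W2L(HINGE); print("knob",m.sum(),k,"theta",np.arctan2(-l[0],l[1]),np.hypot(*l))
```

```text
knob 192 [0.59022959 0.07335504 0.10010103] theta 0.013115708131140193 0.1697668235881172
```

Run:
```python
from h import *
print(robot.job_done(), robot.read_t())
```

```text
the job is handed in; nothing more can be done
the job is handed in; nothing more can be done
```

The job is handed in, verdict not shown: by my last measurements the three cartridges lie flat in the tray lug up, the pick stands in its rest about 3.5 mm from where it started, and the arm is home at 0.013 rad.

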